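Sort the bike parts into their trays

ROBOT

A 6-joint arm with a two-finger parallel gripper is mounted at the origin on the work surface. World frame = base frame: x ahead of the robot, y to its left, z up, the work surface at z = 0. Lengths are in m, angles in degrees, forces in N, time in s.
With the tool pointing down it reaches from about 0.4 to 0.825 m from the base axis. Payload 7 kg.
Tool frame: the origin (TCP) lies at the centre of the arm's flange, where the gripper is bolted on; the fingertips stand 178 mm ahead of it and the grasp point (between the pads) lies 159 mm ahead of it (r.tips_ahead is the z of the fingertips in the tool frame, in m); z points along the fingers, y is the line along which they close (so a half turn about z gives the same grasp; the last joint's range is limited). The gripper opens to 88 mm and grips with 3 to 60 N. Pads are 19 mm wide; open, the fingers measure 130 mm over their backs; the gripper's body (78 mm by 193 mm) begins 47 mm behind the grasp point.
Start: joints at [-52.477, 20.546, 0.682, 0, -70.136, -16.507], TCP at [0.242, -0.63, 0.405] pointing down, gripper open.
Joint ranges: [-176.03, 176.03], [-82.01, 121.73], [-58.28, 71.71], [-173.87, 95.51], [-174.79, -0.11], [-173.66, 173.66]. Speed limits (degrees/s): [136.94, 136.94, 172.46, 180, 180, 180].

INTERFACE

Orientations are given as [roll, pitch, yaw] about the fixed x, y, z axes, in that order (R = Rz(yaw) Ry(pitch) Rx(roll)).
In Python, from plant import r gives the robot as it stands. The module is installed in compiled form; this text tells all that it offers.
- The arm moves only by the shell command python3 -m pendant 'ROWS' [FORCE]. ROWS is JSON, a list that holds one entry, the list of rows, each a list of 7 numbers: the shift along the tool's x, y, z in m, then the turn, a rotation vector about the tool's x, y, z in degrees, then the gripper command: -1 is shut, 1 is fully open, values between are in proportion. A call has 1 to 5 rows; each row is the pose to reach, as a shift and turn from the pose commanded when the call began, along the tool's axes at that moment; what a row does not reach only later rows make up. A row lasts 1/10 s, in which the tool goes at most 50 mm and 8.59 degrees, less where a joint would pass 70% of its speed; a pose out of reach is approached as far as the arm can. A call with a gripper value outside its range is refused whole. The fingers move at their own pace and stop on an object; FORCE is the grip in N (left out, the last holds). Time passes only in rows, so rows that repeat a pose let the fingers close. It gives the time, the measured TCP pose, the force, the opening and the grip force at its end, in the units of the state.
- r.get_state(): the state, without advancing time (a new reading comes with each control period).
- r.capture(name): name is "scene" or "top" or "wrist"; returns the picture (480x640x3 uint8, red, green, blue); there is no depth.
- r.camera_params(name): a dict with "fx", "fy", "cx", "cy" (pixels), "R" (3x3) and "t" (3): a world point X has camera coordinates R X + t. Camera axes: x right, y down, z forward; pixel columns grow to the right and rows downward; lengths in m; the calibration is good to about 2 mm. A picture is of the moment at which its call begins: read the wrist's pose just before it. camera_params takes no time and is no camera call; for the wrist camera it gives the pose at the moment of the call.
- r.close_job(): hands the job in; it is judged then, once.
The state is a dict: "time_s": time; "joints": joint angles; "qd": joint speeds; "joint_torque": joint torques, N m; "tcp_pos": TCP position; "eef_rot": TCP orientation; "contact_force": force on the tool from outside, world axes, zero at the start; "moment": the same for the moment, N m; "gripper_width": finger opening in m; "gripper_force": force on a finger pad.
Only numpy, scipy, OpenCV 4.12 (cv2) and the standard library are available. Lean on these libraries where they do the work, as an engineer would, in place of code of your own. Each camera call takes 0.05 s, during which the arm holds its last target. There are 200 camera calls.

TASK

Sort the loose bike parts into the grey trays: the larger seat clamp into the larger bay of the two-bay tray, the smaller seat clamp into its smaller bay, the bell into the square bin and the hex key into the long narrow tray. Set each down gently rather than dropping it, so that it rests flat on the tray floor, the same way up as it lies now, and leave the saddle and the grease tub where they are.

Things in the scene. Friction and masses are not known exactly. Their poses are not given: they have to be found in the camera images.
- clamp_large: the larger of two chrome seat clamps: an upright-bored ring lying flat, outside diameter 48 mm, bore 40 mm, 18 mm high, with a pair of lugs (16 mm wide together in y, as high as the ring) and a cross bolt (22 mm long) sticking out along its +x to 34 mm from the ring's centre. Origin: centre of the ring, on its underside; z up. Gripped from above across the ring along its own y, it is 48 mm wide there. 35 to 70 g.
- clamp_small: the smaller of two chrome seat clamps: an upright-bored ring lying flat, outside diameter 34 mm, bore 27 mm, 14 mm high, with a pair of lugs (16 mm wide together in y, as high as the ring) and a cross bolt (22 mm long) sticking out along its +x to 27 mm from the ring's centre. Origin: centre of the ring, on its underside; z up. Gripped from above across the ring along its own y, it is 34 mm wide there. 21 to 42 g.
- bell: steel bicycle bell standing upright: a dome 54 mm in diameter and 44 mm high over all; its side is vertical from 4 to 26 mm above the underside and rounds over above that; a small black thumb lever (10 mm wide, 10 to 14 mm above the underside) sticks out along +x to 39 mm from the centre, so grip it from above along its y. Origin: centre of the underside; z up. 63 to 126 g.
- hex_key: orange L-shaped hex key lying flat, 10 mm thick (about 10 mm high and wide). Long arm 120 mm, along its x from -60 to +60 mm; short arm at the +60 mm end (centred on x = +55 mm) pointing along +y to 35 mm from the long arm's centre line. Origin: middle of the long arm, on the underside; z up. Centre of mass at about x = +11, y = +4 mm: grip the long arm near there, across y. 56 to 112 g.
- two_bay_tray: grey plastic open tray with one cross wall making two unequal bays, screwed to the shelf. Outside 120 mm in x, 200 mm in y (its long axis), 20 mm high; walls, cross wall and floor 4 mm (floor's upper side 4 mm above the shelf). Origin: centre of the underside; z up. Cross wall from y = -15 to -11 mm, as high as the rim. Larger bay: y from -11 to +96 mm; smaller bay: y from -96 to -15 mm; both x from -56 to +56 mm.
- long_tray: grey plastic open tray without dividers, long and narrow, screwed to the shelf. Outside 88 mm in x, 190 mm in y (its long axis), 20 mm high; walls and floor 4 mm (floor's upper side 4 mm above the shelf), inside 80 by 182 mm. Origin: centre of the underside; z up.
- square_bin: grey plastic open square bin, screwed to the shelf. Outside 130 by 130 mm, 30 mm high; walls and floor 4 mm (floor's upper side 4 mm above the shelf), inside 122 by 122 mm. Origin: centre of the underside; z up.
- saddle: black plastic bicycle saddle on steel rails, about 260 mm long (along its x, nose to +x), 150 mm wide, 66 mm high, standing loose beyond the trays; not part of the job, leave it alone. Origin: at shelf level, 55 mm to the +y side of its centre line and level with the middle of its length, about on its robot-side edge; z up.
- grease_tub: round white grease tub with a black cap, 66 mm in diameter, 50 mm high, standing loose beyond the trays; not part of the job, leave it alone. Origin: centre of the underside.
There are look-alikes about, which are no part of the job. Several things have the shape of the hex_key; the one meant has the colours described above.

How it is judged (in metres and radians):
At the end, for the whole second after the job is handed in: Larger clamp in the larger bay, smaller clamp in the smaller bay, bell in the square bin, hex key in the long tray: each origin within the inner walls, 1 to 9 mm above the tray's underside, tilt under 0.12 rad, released and at rest (under 0.02 m/s, 0.2 rad/s) (x of clamp_large in the frame of two_bay_tray between -0.056 and 0.056 m and y of clamp_large in the frame of two_bay_tray between -0.011 and 0.096 m and z of clamp_large in the frame of two_bay_tray between 0.001 and 0.009 m and angle between each of clamp_large, clamp_small, bell, hex_key's own z axis and vertical below 0.12 rad and linear speed of each of clamp_large, clamp_small, bell, hex_key below 0.02 m/s and angular speed of each of clamp_large, clamp_small, bell, hex_key below 0.2 rad/s and x of clamp_small in the frame of two_bay_tray between -0.056 and 0.056 m and y of clamp_small in the frame of two_bay_tray between -0.096 and -0.015 m and z of clamp_small in the frame of two_bay_tray between 0.001 and 0.009 m and x of bell in the frame of square_bin between -0.061 and 0.061 m and y of bell in the frame of square_bin between -0.061 and 0.061 m and z of bell in the frame of square_bin between 0.001 and 0.009 m and x of hex_key in the frame of long_tray between -0.04 and 0.04 m and y of hex_key in the frame of long_tray between -0.091 and 0.091 m and z of hex_key in the frame of long_tray between 0.001 and 0.009 m); the robot touches nothing.
It fails at once if a part is dropped or thrown (moves faster than 0.75 m/s, a fall of about 30 mm, with no finger on it) ((linear speed of clamp_large above 0.75 m/s and contact force between clamp_large and the fingers below 0.02 N) or (linear speed of clamp_small above 0.75 m/s and contact force between clamp_small and the fingers below 0.02 N) or (linear speed of bell above 0.75 m/s and contact force between bell and the fingers below 0.02 N) or (linear speed of hex_key above 0.75 m/s and contact force between hex_key and the fingers below 0.02 N)).
It fails at once if the saddle is moved more than 15 mm (distance of saddle from where it was at the start of the episode above 0.015 m).
It fails at once if the grease tub is moved more than 15 mm (distance of grease_tub from where it was at the start of the episode above 0.015 m).
It also fails if it takes over 112 s, if anything falls off the work surface, if the arm or the gripper's body presses on something with over 40 N, if the wrist force passes 120 N, or if a joint passes its speed limit or range.

## Working session

There is one attempt and no reset: what is moved stays moved. The work goes in short steps, Python scripts to look and compute and a shell command to move; the robot and the scene stay as the last step left them, time stands still between calls to the robot, and variables do not carry over. Pictures are saved under pics/ and viewed, at most 14 in all, crops included, and the job is handed in when it is done.

```bash
mkdir -p pics
cat > h.py <<'E'
import numpy as np, cv2
from plant import r
def save(n,f):
    im=r.capture(n); cv2.imwrite('pics/'+f,im[:,:,::-1]); return im
def ray(n,u,v,z,P=None):
    P=P or r.camera_params(n); R=np.array(P['R']);t=np.array(P['t'])
    c=-R.T@t; d=R.T@np.array([(u-P['cx'])/P['fx'],(v-P['cy'])/P['fy'],1])
    return c+d*(z-c[2])/d[2]
def proj(n,X,P=None):
    P=P or r.camera_params(n); c=np.array(P['R'])@np.array(X)+np.array(P['t'])
    return P['fx']*c[0]/c[2]+P['cx'],P['fy']*c[1]/c[2]+P['cy']
E
python3 - <<'E'
from h import *
save('top','top0.png');save('scene','scene0.png')
for n in('top','scene','wrist'):
    P=r.camera_params(n);R=np.array(P['R']);print(n,P['fx'],-R.T@np.array(P['t']),R.round(2).tolist())
s=r.get_state();print(s['time_s'],s['tcp_pos'],s['eef_rot'],s['gripper_width'])
E
```

```text
top 565.9086537842603 [0.31041229 0.0322452  1.12706542] [[0.03, -1.0, 0.0], [-0.98, -0.03, -0.21], [0.21, 0.0, -0.98]]
scene 588.0098184428474 [ 0.97194852 -0.74046572  0.73321378] [[0.88, 0.48, -0.02], [0.27, -0.53, -0.8], [-0.4, 0.7, -0.6]]
wrist 347.26121384051413 [ 0.17842065 -0.65492424  0.38448354] [[-0.36, 0.93, -0.0], [0.9, 0.35, 0.25], [0.23, 0.09, -0.97]]
0.1 [ 0.24200274 -0.62993423  0.40379244] [ 1.79913204e+02 -6.67914923e-03 -1.58988914e+02] 0.08759316685076904
```

View pics/top0.png

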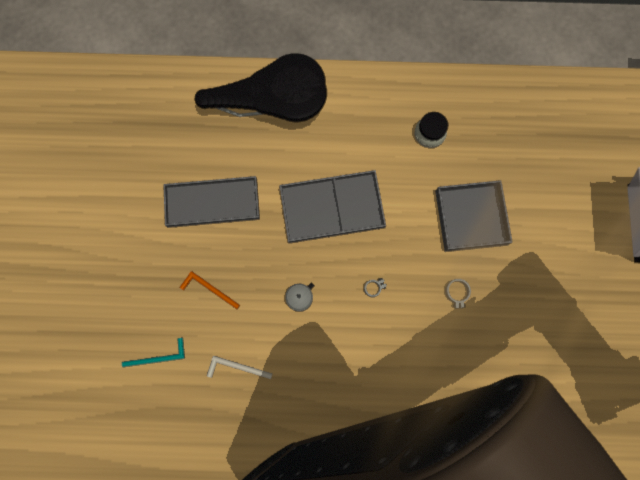

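View pics/scene0.png

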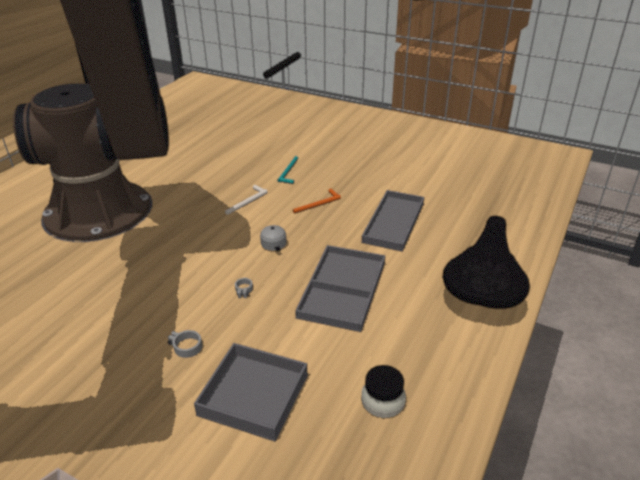

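The top view shows the orange key (corner 190,273; ends 182,288 and 238,307), the bell at (299,297) with its lever at (313,285), the small clamp at (372,288) and the large clamp at (457,290). The long tray is on the left, the two-bay tray is in the middle with its larger bay to the left of the wall at column 337, and the bin is on the right. The scene view agrees with this.

Run:
```python
from h import *
im=cv2.imread('pics/top0.png');hsv=cv2.cvtColor(im,cv2.COLOR_BGR2HSV);P=r.camera_params('top')
def W(u,v,z): return ray('top',u,v,z,P)[:2]
# grey trays
sat=hsv[:,:,1];val=hsv[:,:,2]
m=((sat<60)&(val<130)).astype(np.uint8)*255; m[:165]=0;m[255:]=0;m[:,560:]=0;m[:,:150]=0
m=cv2.morphologyEx(m,cv2.MORPH_CLOSE,np.ones((5,5)))
for c in cv2.findContours(m,0,2)[0]:
    if cv2.contourArea(c)<1500: continue
    u=c[:,0].astype(float); x,y,w,h=cv2.boundingRect(c); z=.03 if x>400 else .02
    p=np.array([W(a,b,z) for a,b in u],np.float32); print('tray',x,y,w,h,cv2.minAreaRect(p))
m=((hsv[:,:,0]<12)&(sat>190)&(val>120)).astype(np.uint8); m[:260]=0;m[320:]=0
c=max(cv2.findContours(m,0,2)[0],key=cv2.contourArea)
p=np.array([W(a,b,.01) for a,b in c[:,0]],np.float32);print('hex',len(c),cv2.minAreaRect(p),c[:,0].min(0),c[:,0].max(0))
m=((sat<70)).astype(np.uint8)
for nm,(x0,x1,y0,y1),z in(('bell',(275,325,275,318),.02),('small',(355,395,270,305),.014),('large',(440,475,270,315),.018)):
    mm=np.zeros_like(m);mm[y0:y1,x0:x1]=m[y0:y1,x0:x1]
    c=max(cv2.findContours(mm,0,2)[0],key=cv2.contourArea)
    print(nm,cv2.boundingRect(c),cv2.contourArea(c))
for n,u,v,z in(('hexcorner',190,273,.01),('hexshort',182,288,.01),('hexend',238,307,.01),('bell',299,297,.03),('lever',312,286,.012),('small',372,289,.014),('slug',383,284,.014),('large',457,291,.018),('llug',460,305,.018)): print(n,W(u,v,z).round(4))
b=cv2.resize(im[255:330,165:485],None,fx=2.5,fy=2.5,interpolation=cv2.INTER_CUBIC);cv2.imwrite('pics/b.png',b)
```

```text
tray 436 181 76 70 ((0.5995923280715942, -0.26900309324264526), (0.1310240924358368, 0.1332036703824997), 8.250041961669922)
tray 164 177 95 50 ((0.6149148941040039, 0.2582544684410095), (0.08996926248073578, 0.1886470913887024), 7.048864364624023)
tray 280 170 106 72 ((0.6126807928085327, 0.01206575334072113), (0.12118807435035706, 0.1985781192779541), 10.998282432556152)Traceback (most recent call last):
  File "<stdin>", line 13, in <module>
ValueError: max() iterable argument is empty
```

Run:
```python
from h import *
im=cv2.imread('pics/top0.png');hsv=cv2.cvtColor(im,cv2.COLOR_BGR2HSV);P=r.camera_params('top')
def W(u,v,z): return ray('top',u,v,z,P)[:2]
sat=hsv[:,:,1]
b=im.astype(int); m=((b[:,:,2]-b[:,:,0]>110)&(b[:,:,2]-b[:,:,1]>60)).astype(np.uint8); m[:260]=0;m[320:]=0
v,u=np.nonzero(m);print('hex px',len(u),u.min(),u.max(),v.min(),v.max(), hsv[290,213],W(u.mean(),v.mean(),.01))
for n,u,v,z in(('hexcorner',191,274,.01),('hexshort',182,288,.01),('hexend',238,307,.01),('bell',299,297,.03),('lever',312,286,.012),('small',372,289,.014),('slug',383,284,.014),('large',457,291,.018),('llug',460,305,.018)): print(n,W(u,v,z).round(4))
cv2.imwrite('pics/b.png',cv2.resize(im[255:330,165:485],None,fx=2.5,fy=2.5,interpolation=cv2.INTER_CUBIC))
```

```text
hex px 349 180 238 272 308 [ 14 255 168] [0.438834   0.25342257]
hexcorner [0.4661 0.289 ]
hexshort [0.4377 0.3046]
hexend [0.4035 0.1916]
bell [0.4247 0.0718]
lever [0.4491 0.0475]
small [ 0.4464 -0.071 ]
slug [ 0.457  -0.0927]
large [ 0.4469 -0.2377]
llug [ 0.4197 -0.2429]
```

View pics/b.png

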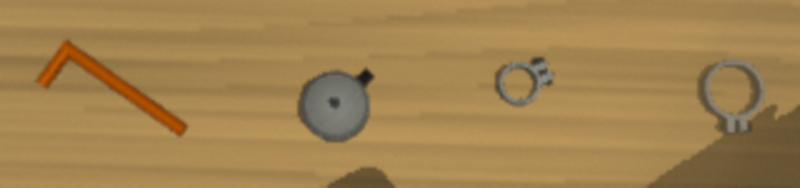

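```bash
cat >> h.py <<'E'
from scipy.spatial.transform import Rotation as Ro
def rel(x,y,z,line,p=None,yaw=None):
    """shift and turn from measured pose (or p,yaw tool-down) to TCP xyz with closing line angle 'line' (deg, mod 180)"""
    s=r.get_state()
    if p is None: p=np.array(s['tcp_pos']);R0=Ro.from_euler('xyz',s['eef_rot'],degrees=True)
    else: p=np.array(p);R0=Ro.from_euler('xyz',[180,0,yaw],degrees=True)
    best=min((Ro.from_euler('xyz',[180,0,line+90+k],degrees=True) for k in(0,180)),key=lambda q:(R0.inv()*q).magnitude())
    d=R0.inv().apply(np.array([x,y,z])-p);t=(R0.inv()*best).as_rotvec(degrees=True)
    print('shift',d.round(4),'turn',t.round(1),'rows>=',round(max(np.linalg.norm(d)/.05,np.linalg.norm(t)/8.59),1),'yaw',best.as_euler('xyz',degrees=True)[2].round(1))
E
python3 - <<'E'
from h import *
P=r.camera_params('top')
def W(u,v,z): return ray('top',165+u/2.5,255+v/2.5,z,P)[:2]
c=W(68,42,.008);e=W(184,130,.008);s=W(42,84,.008)
g=np.arctan2(*( c-e)[::-1])-np.arctan2(-5,120);R=np.array([[np.cos(g),-np.sin(g)],[np.sin(g),np.cos(g)]])
print('hex yaw',np.degrees(g),np.linalg.norm(c-e),'origin',c-R@[.06,-.005],e+R@[.06,0],s-R@[.055,.035])
b=W(334,102,.044);print('bell',b,W(334,105,.025),'lever',np.degrees(np.arctan2(*(W(370,74,.012)-b)[::-1])))
for n,a,l,z in(('small',(518,83),(545,72),.012),('large',(732,91),(737,125),.016)):
    A=W(*a,z);B=W(*l,z);print(n,A,np.degrees(np.arctan2(*(B-A)[::-1])))
A=W(732,91,.016)
rel(A[0],A[1],.25,101); rel(A[0],A[1],.181,101)
E
```

```text
hex yaw 57.6024666589317 0.11767842186494026 origin [0.43451102 0.2394052 ] [0.43589483 0.24139747] [0.43678722 0.24024596]
bell [0.42549382 0.07209641] [0.42517652 0.07270929] lever -45.08890651705688
small [ 0.44824348 -0.07160723] -66.22890334819932
large [ 0.44644496 -0.23970121] -172.85078286412906
shift [-0.3308  0.2908  0.1542] turn [ 0.1 -0.  10. ] rows>= 9.3 yaw -169.0
shift [-0.3308  0.2906  0.2232] turn [ 0.1 -0.  10. ] rows>= 9.9 yaw -169.0
```

```bash
python3 -m pendant '[[[-0.033,0.029,0.015,0,0,2.6,1],[-0.066,0.058,0.03,0,0,5.2,1],[-0.099,0.087,0.045,0,0,7.8,1],[-0.132,0.116,0.06,0,0,10.4,1],[-0.165,0.145,0.075,0,0,13,1]]]' 30
python3 - <<'E'
from h import *
rel(.4464,-.2397,.25,98)
E
```

```text
time_s: 0.6
tcp_pos: [0.3444, -0.4339, 0.3289]
eef_rot: [180.0, -0.0, -172.1]
contact_force: [1.1, 1.2, 0.1]
gripper_width: 0.0876
gripper_force: 0.0
shift [-0.1277  0.1783  0.0789] turn [ 0.  -0.  -0.1] rows>= 4.7 yaw -172.0
```

```bash
python3 -m pendant '[[[-0.026,0.036,0.016,0,0,0,1],[-0.051,0.071,0.032,0,0,0,1],[-0.077,0.107,0.047,0,0,0,1],[-0.102,0.143,0.063,0,0,0,1],[-0.128,0.178,0.079,0,0,0,1]]]' >/dev/null; python3 -m pendant '[[[0,0,0,0,0,0,1],[0,0,0,0,0,0,1]]]'
python3 - <<'E'
from h import *
save('wrist','w1.png')
rel(.4464,-.2397,.181,98)
for q in((.4464,-.2397,.018),(.4464,-.2397,0)):print(proj('wrist',q))
E
```

```text
time_s: 1.3
tcp_pos: [0.4464, -0.2404, 0.2501]
eef_rot: [180.0, -0.1, -171.8]
contact_force: [0.0, -0.3, -0.0]
gripper_width: 0.0876
gripper_force: 0.0
shift [-0.0006  0.0015  0.0695] turn [ 0.  -0.   0.1] rows>= 1.4 yaw -172.0
(np.float64(324.5147386654843), np.float64(260.2511351762688))
(np.float64(324.26566506433187), np.float64(252.28336321889017))
```

View pics/w1.png

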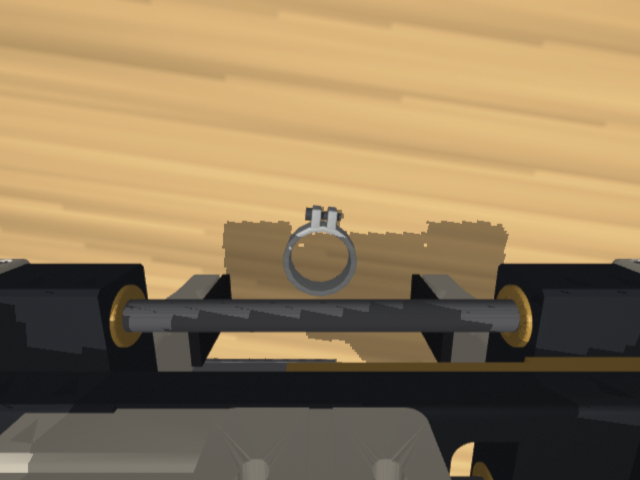

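The wrist view shows the ring centred at (320,258), lugs up. My prediction was (324,260), so the top-camera estimate is good to about 3 mm and I can grasp.

```bash
python3 -m pendant '[[[0,0,0.03,0,0,0,1],[0,0,0.05,0,0,0,1],[0,0,0.063,0,0,0,1],[0,0,0.069,0,0,0,1],[0,0,0.069,0,0,0,1]]]' ; python3 -m pendant '[[[0,0,0,0,0,0,-1],[0,0,0,0,0,0,-1],[0,0,0,0,0,0,-1],[0,0,0,0,0,0,-1],[0,0,0,0,0,0,-1]]]' 25
```

```text
time_s: 1.85
tcp_pos: [0.4455, -0.2423, 0.1813]
eef_rot: [180.0, -0.1, -172.1]
contact_force: [0.0, -0.6, 0.8]
gripper_width: 0.0875
gripper_force: 0.0
time_s: 2.35
tcp_pos: [0.4461, -0.2414, 0.182]
eef_rot: [-180.0, 0.0, -172.0]
contact_force: [-0.4, 0.6, -0.0]
gripper_width: 0.0532
gripper_force: 0.0
```

```bash
python3 -m pendant '[[[0,0,0,0,0,0,-1],[0,0,0,0,0,0,-1],[0,0,0,0,0,0,-1]]]' ; python3 -m pendant '[[[0,0,-0.01,0,0,0,-1],[0,0,-0.03,0,0,0,-1],[0,0,-0.05,0,0,0,-1],[0,0,-0.06,0,0,0,-1],[0,0,-0.06,0,0,0,-1]]]'
python3 - <<'E'
from h import *
rel(.6046,.0538,.242,101)
E
```

```text
time_s: 2.65
tcp_pos: [0.4461, -0.2414, 0.1818]
eef_rot: [-180.0, 0.0, -172.0]
contact_force: [-0.6, 1.4, 2.6]
gripper_width: 0.0476
gripper_force: 25.0
time_s: 3.15
tcp_pos: [0.4464, -0.2415, 0.2433]
eef_rot: [-179.9, 0.2, -172.0]
contact_force: [-0.2, -0.2, -0.3]
gripper_width: 0.0473
gripper_force: 25.0
shift [-0.1978  0.2704  0.0016] turn [-0.1  0.2 -3. ] rows>= 6.7 yaw -169.0
```

```bash
python3 -m pendant '[[[-0.025,0.034,0,0,0,-0.5,-1],[-0.05,0.068,0,0,0,-1,-1],[-0.075,0.102,0,0,0,-1.5,-1],[-0.1,0.136,0,0,0,-2,-1],[-0.125,0.17,0,0,0,-2.5,-1]]]' >/dev/null; python3 -m pendant '[[[-0.025,0.034,0,0,0,-0.5,-1],[-0.05,0.068,0,0,0,-0.5,-1],[-0.072,0.1,0,0,0,-0.5,-1],[-0.072,0.1,0,0,0,-0.5,-1],[-0.072,0.1,0,0,0,-0.5,-1]]]'
python3 - <<'E'
from h import *
rel(.6046,.0538,.1865,101)
save('wrist','w2.png')
E
```

```text
time_s: 4.15
tcp_pos: [0.5983, 0.0566, 0.2402]
eef_rot: [-180.0, -0.1, -168.9]
contact_force: [-0.2, -0.8, -0.8]
gripper_width: 0.0473
gripper_force: 25.0
shift [-0.0057 -0.004   0.0537] turn [-0.  -0.1  0.1] rows>= 1.1 yaw -169.0
```

View pics/w2.png

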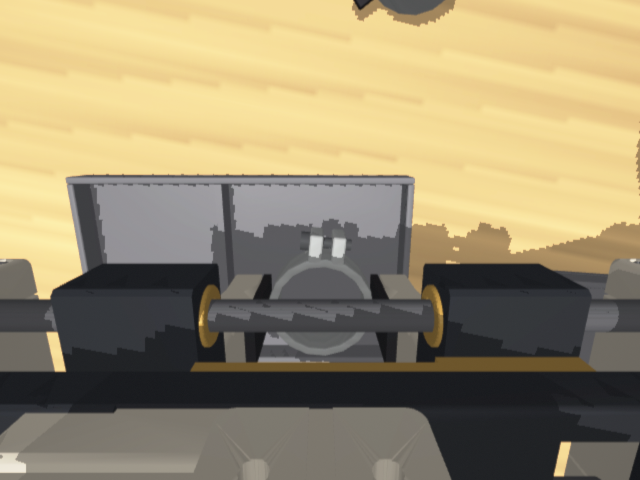

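The wrist view shows the clamp held squarely over the larger bay. The cross wall is at column 227, the end wall at about 410 and the near rim at row 178. I'll check those against the prediction before descending.

Run:
```python
from h import *
a=np.radians(11);R=np.array([[np.cos(a),-np.sin(a)],[np.sin(a),np.cos(a)]]);o=np.array([.6127,.0121])
for q in((-.056,-.011),(-.056,.096),(-.06,.1),(-.06,-.1)): print(q,np.round(proj('wrist',[*(o+R@q),.02]),0))
print('seen inner', ray('wrist',231,184,.02)[:2],ray('wrist',406,184,.02)[:2])
```

```text
(-0.056, -0.011) [224. 184.]
(-0.056, 0.096) [410. 184.]
(-0.06, 0.1) [418. 177.]
(-0.06, -0.1) [ 68. 177.]
seen inner [ 0.55921362 -0.00532016] [0.54009986 0.09337135]
```

```bash
python3 -m pendant '[[[-0.006,-0.003,0.015,0,0,0,-1],[-0.006,-0.003,0.033,0,0,0,-1],[-0.006,-0.003,0.046,0,0,0,-1],[-0.006,-0.003,0.051,0,0,0,-1],[-0.006,-0.003,0.053,0,0,0,-1]]]' ; python3 -m pendant '[[[0,0,0,0,0,0,-1],[0,0,0.0005,0,0,0,-1]]]'
```

```text
time_s: 4.7
tcp_pos: [0.6048, 0.0533, 0.1877]
eef_rot: [-180.0, -0.1, -169.0]
contact_force: [0.5, 0.5, -0.1]
gripper_width: 0.0476
gripper_force: 25.0
time_s: 4.9
tcp_pos: [0.6054, 0.054, 0.1888]
eef_rot: [180.0, 0.1, -169.0]
contact_force: [-0.5, 0.2, 0.8]
gripper_width: 0.0475
gripper_force: 25.0
```

```bash
python3 -m pendant '[[[0,0,0.001,0,0,0,-1],[0,0,0.002,0,0,0,-1],[0,0,0.002,0,0,0,-1]]]' ; python3 -m pendant '[[[0,0,0,0,0,0,0.2],[0,0,0,0,0,0,0.2],[0,0,0,0,0,0,0.2]]]'; python3 -m pendant '[[[0,0,-0.03,0,0,0,0.2],[0,0,-0.06,0,0,0,0.2]]]'
python3 - <<'E'
from h import *
save('top','t2.png')
rel(.4482,-.0716,.245,24);rel(.4482,-.0716,.182,24)
E
```

```text
time_s: 5.2
tcp_pos: [0.605, 0.054, 0.1863]
eef_rot: [180.0, 0.0, -169.0]
contact_force: [-0.4, -0.2, -0.4]
gripper_width: 0.0477
gripper_force: 25.0
time_s: 5.5
tcp_pos: [0.6051, 0.054, 0.1862]
eef_rot: [180.0, 0.0, -169.0]
contact_force: [1.1, 0.2, 0.2]
gripper_width: 0.0521
gripper_force: 0.0
time_s: 5.7
tcp_pos: [0.6047, 0.0538, 0.2459]
eef_rot: [-180.0, -0.1, -169.0]
contact_force: [0.4, -0.7, 0.1]
gripper_width: 0.0525
gripper_force: 0.0
shift [ 0.1797 -0.0931  0.006 ] turn [ 0.2  0.3 77.1] rows>= 9.0 yaw 114.0
shift [ 0.1801 -0.0931  0.069 ] turn [ 0.2  0.3 77.1] rows>= 9.0 yaw 114.0
```

```bash
python3 -m pendant '[[[0.036,-0.019,0,0,0,8,1],[0.072,-0.037,0,0,0,16,1],[0.108,-0.056,0,0,0,24,1],[0.144,-0.075,0,0,0,32,1],[0.18,-0.093,0,0,0,40,1]]]' >/dev/null; python3 -m pendant '[[[0,0,0,0,0,8,1],[0,0,0,0,0,16,1],[0,0,0,0,0,24,1],[0,0,0,0,0,32,1],[0,0,0,0,0,37,1]]]';python3 -m pendant '[[[0,0,0,0,0,0,1],[0,0,0,0,0,0,1]]]'
python3 - <<'E'
from h import *
rel(.4482,-.0716,.181,24)
E
```

```text
time_s: 6.75
tcp_pos: [0.4462, -0.0717, 0.2463]
eef_rot: [180.0, 0.0, 113.7]
contact_force: [0.4, 0.1, 0.6]
gripper_width: 0.0877
gripper_force: 0.0
time_s: 6.95
tcp_pos: [0.4462, -0.0717, 0.2462]
eef_rot: [180.0, 0.0, 114.2]
contact_force: [0.8, -0.5, -0.4]
gripper_width: 0.087
gripper_force: 0.0
shift [-0.0007  0.0019  0.0652] turn [0.  0.  0.2] rows>= 1.3 yaw 114.0
```

```bash
python3 -m pendant '[[[-0.001,0.002,0.025,0,0,0,1],[-0.001,0.002,0.045,0,0,0,1],[-0.001,0.002,0.058,0,0,0,1],[-0.001,0.002,0.065,0,0,0,1],[-0.001,0.002,0.065,0,0,0,1]]]' ; python3 -m pendant '[[[0,0,0,0,0,0,-1],[0,0,0,0,0,0,-1],[0,0,0,0,0,0,-1],[0,0,0,0,0,0,-1],[0,0,0,0,0,0,-1]]]' 20 >/dev/null;python3 -m pendant '[[[0,0,0,0,0,0,-1],[0,0,0,0,0,0,-1],[0,0,0,0,0,0,-1],[0,0,0,0,0,0,-1],[0,0,0,0,0,0,-1]]]'; python3 -m pendant '[[[0,0,-0.01,0,0,0,-1],[0,0,-0.03,0,0,0,-1],[0,0,-0.05,0,0,0,-1],[0,0,-0.06,0,0,0,-1],[0,0,-0.06,0,0,0,-1]]]'
python3 - <<'E'
from h import *
rel(.6233,-.0424,.242,11)
E
```

```text
time_s: 7.45
tcp_pos: [0.4482, -0.0719, 0.1805]
eef_rot: [-179.9, -0.0, 114.1]
contact_force: [-0.4, -0.3, 0.9]
gripper_width: 0.0875
gripper_force: 0.0
time_s: 8.45
tcp_pos: [0.4484, -0.0718, 0.1812]
eef_rot: [-180.0, -0.0, 114.0]
contact_force: [-0.6, 0.7, 1.2]
gripper_width: 0.0322
gripper_force: 20.0
time_s: 8.95
tcp_pos: [0.4489, -0.0717, 0.2427]
eef_rot: [179.8, 0.0, 114.0]
contact_force: [0.4, 0.3, -0.5]
gripper_width: 0.0325
gripper_force: 20.0
shift [-0.0443  0.1712  0.0013] turn [ 0.2  0.  13. ] rows>= 3.5 yaw 101.0
```

```bash
python3 -m pendant '[[[-0.009,0.034,0,0,0,3,-1],[-0.018,0.068,0,0,0,6,-1],[-0.027,0.103,0,0,0,9,-1],[-0.036,0.137,0,0,0,12,-1],[-0.044,0.171,0,0,0,13,-1]]]' >/dev/null;python3 -m pendant '[[[0,0,0,0,0,0,-1],[0,0,0,0,0,0,-1]]]'
python3 - <<'E'
from h import *
rel(.6233,-.0424,.186,11)
save('wrist','w3.png')
E
```

```text
time_s: 9.65
tcp_pos: [0.6259, -0.0756, 0.236]
eef_rot: [179.7, -3.3, 103.3]
contact_force: [-1.3, 0.5, -0.4]
gripper_width: 0.0324
gripper_force: 20.0
shift [0.03   0.0049 0.0518] turn [ 0.2 -3.3  2.3] rows>= 1.2 yaw 101.0
```

View pics/w3.png

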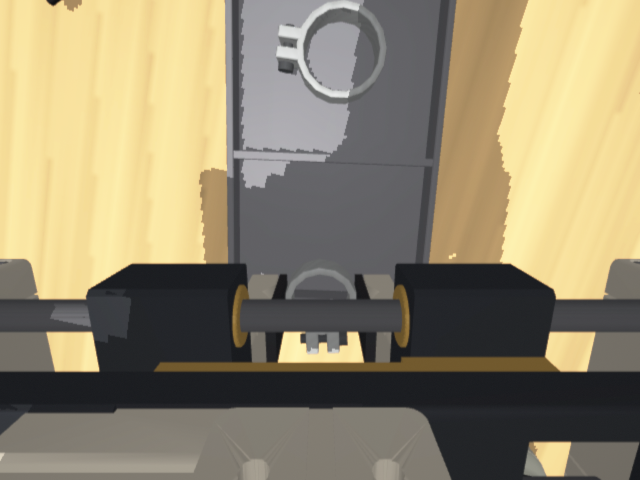

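The large clamp sits flat in its bay. The tool stopped short, with the small clamp over the end wall and a 3° tilt, so I'll check the joints.

Run:
```python
from h import *
s=r.get_state();print(s['joints'],s['tcp_pos'],s['eef_rot'])
```

```text
[   9.69154531   25.17294685  -14.53500422   -4.28925603  -50.29544076
 -173.60121564] [ 0.6252892  -0.07557293  0.23643722] [179.71386535  -3.28712322 103.35758329]
```

```bash
python3 -m pendant '[[[0,0,0,0,0,-7,-1],[0,0,0,0,0,-14,-1],[0,0,0,0,0,-21,-1],[0,0,0,0,0,-28,-1],[0,0,0,0,0,-28,-1]]]'
python3 - <<'E'
from h import *
rel(.6233,-.0424,.242,41); print(r.get_state()['joints'])
E
```

```text
time_s: 10.2
tcp_pos: [0.625, -0.0754, 0.238]
eef_rot: [178.1, -2.7, 131.5]
contact_force: [0.5, 0.5, -0.4]
gripper_width: 0.0323
gripper_force: 20.0
shift [ 0.026   0.0207 -0.0021] turn [ 1.9 -2.7  0.5] rows>= 0.7 yaw 131.0
[   9.71637199   25.01065904  -14.55974478   -4.27553513  -50.30196454
 -145.50005975]
```

```bash
python3 -m pendant '[[[0.009,0.007,-0.001,0.6,-0.9,0,-1],[0.017,0.014,-0.002,1.2,-1.8,0,-1],[0.026,0.021,-0.002,1.9,-2.7,0,-1],[0.026,0.021,-0.002,1.9,-2.7,0,-1],[0.026,0.021,-0.002,1.9,-2.7,0,-1]]]'
python3 - <<'E'
from h import *
rel(.6233,-.0424,.1855,41); print(r.get_state()['joints'])
E
```

```text
time_s: 10.7
tcp_pos: [0.6241, -0.042, 0.242]
eef_rot: [180.0, -0.0, 131.3]
contact_force: [0.2, 0.1, -0.9]
gripper_width: 0.0324
gripper_force: 20.0
shift [ 0.0003 -0.0009  0.0565] turn [ 0.  -0.   0.3] rows>= 1.1 yaw 131.0
[ 1.39967215e+01  2.42126880e+01 -1.70151564e+01 -1.63854470e-02
 -4.87494199e+01 -1.52688622e+02]
```

```bash
python3 -m pendant '[[[0,-0.001,0.02,0,0,0,-1],[0,-0.001,0.038,0,0,0,-1],[0,-0.001,0.05,0,0,0,-1],[0,-0.001,0.055,0,0,0,-1],[0,-0.001,0.0565,0,0,0,-1]]]'; python3 -m pendant '[[[0,0,0,0,0,0,-1],[0,0,0,0,0,0,-1]]]'
```

```text
time_s: 11.2
tcp_pos: [0.6239, -0.0433, 0.1852]
eef_rot: [-180.0, 0.0, 131.3]
contact_force: [-2.0, -0.5, 3.2]
gripper_width: 0.0325
gripper_force: 20.0
time_s: 11.4
tcp_pos: [0.6243, -0.0429, 0.1861]
eef_rot: [179.9, 0.1, 131.4]
contact_force: [0.2, -0.2, 0.4]
gripper_width: 0.0324
gripper_force: 20.0
```

```bash
python3 -m pendant '[[[0,0,0,0,0,0,0],[0,0,0,0,0,0,0],[0,0,0,0,0,0,0]]]'; python3 -m pendant '[[[0,0,-0.035,0,0,0,0],[0,0,-0.075,0,0,0,0],[0,0,-0.075,0,0,0,0]]]'
python3 - <<'E'
from h import *
rel(.4255,.0722,.26,45)
E
```

```text
time_s: 11.7
tcp_pos: [0.6241, -0.0429, 0.1857]
eef_rot: [180.0, 0.0, 131.4]
contact_force: [-0.0, -0.7, 0.2]
gripper_width: 0.0433
gripper_force: 0.0
time_s: 12.0
tcp_pos: [0.626, -0.0427, 0.2663]
eef_rot: [179.6, 0.3, 131.4]
contact_force: [0.7, 0.4, 0.3]
gripper_width: 0.044
gripper_force: 0.0
shift [ 0.2189 -0.0743  0.0044] turn [ 0.4  0.4 -3.6] rows>= 4.6 yaw 135.0
```

```bash
python3 -m pendant '[[[0.044,-0.015,0,0,0,-1,1],[0.088,-0.03,0,0,0,-2,1],[0.132,-0.045,0,0,0,-3,1],[0.175,-0.06,0,0,0,-3.6,1],[0.219,-0.074,0,0,0,-3.6,1]]]' >/dev/null; python3 -m pendant '[[[0,0,0,0,0,0,1],[0,0,0,0,0,0,1],[0,0,0,0,0,0,1],[0,0,0,0,0,0,1]]]'
python3 - <<'E'
from h import *
rel(.4255,.0722,.181,45)
save('wrist','w4.png');print(proj('wrist',[.4255,.0722,.044]),proj('wrist',[.4255+.0276,.0722-.0276,.012]))
E
```

```text
time_s: 12.9
tcp_pos: [0.4245, 0.0722, 0.2603]
eef_rot: [180.0, 0.0, 134.9]
contact_force: [-0.2, 0.0, 0.9]
gripper_width: 0.0877
gripper_force: 0.0
shift [-0.0007  0.0006  0.0793] turn [ 0.   0.  -0.1] rows>= 1.6 yaw 135.0
(np.float64(323.89364002779473), np.float64(266.7116994466479)) (np.float64(323.57911092890475), np.float64(303.7500721790389))
```

View pics/w4.png

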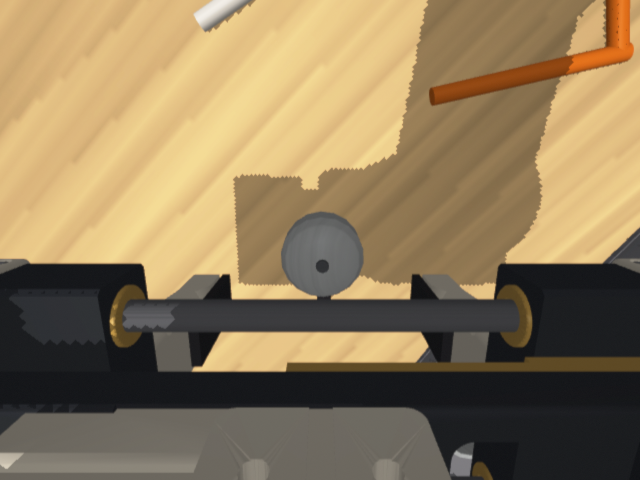

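The screw on the bell is at (322,266), matching the prediction. Next I grasp and lift.

```bash
python3 -m pendant '[[[0,0,0.025,0,0,0,1],[0,0,0.05,0,0,0,1],[0,0,0.07,0,0,0,1],[0,0,0.078,0,0,0,1],[0,0,0.078,0,0,0,1]]]' ; python3 -m pendant '[[[0,0,0,0,0,0,-1],[0,0,0,0,0,0,-1],[0,0,0,0,0,0,-1],[0,0,0,0,0,0,-1],[0,0,0,0,0,0,-1]]]' 30 >/dev/null;python3 -m pendant '[[[0,0,0,0,0,0,-1],[0,0,0,0,0,0,-1],[0,0,0,0,0,0,-1]]]'; python3 -m pendant '[[[0,0,-0.01,0,0,0,-1],[0,0,-0.03,0,0,0,-1],[0,0,-0.06,0,0,0,-1],[0,0,-0.08,0,0,0,-1],[0,0,-0.08,0,0,0,-1]]]'
python3 - <<'E'
from h import *
rel(.5996,-.269,.26,98)
E
```

```text
time_s: 13.45
tcp_pos: [0.4238, 0.0719, 0.1812]
eef_rot: [-179.9, 0.0, 134.9]
contact_force: [0.6, 0.5, 0.8]
gripper_width: 0.0879
gripper_force: 0.0
time_s: 14.25
tcp_pos: [0.4239, 0.0727, 0.1827]
eef_rot: [179.9, 0.0, 135.0]
contact_force: [-1.4, 0.6, 7.0]
gripper_width: 0.0533
gripper_force: 30.0
time_s: 14.75
tcp_pos: [0.4244, 0.073, 0.2653]
eef_rot: [179.7, 0.1, 135.0]
contact_force: [-0.1, 0.3, -1.2]
gripper_width: 0.0532
gripper_force: 30.0
shift [-0.3657 -0.1179  0.0053] turn [  0.2   0.2 -53. ] rows>= 7.7 yaw -172.0
```

```bash
python3 -m pendant '[[[-0.04,-0.013,0,0,0,-6,-1],[-0.08,-0.026,0,0,0,-12,-1],[-0.12,-0.039,0,0,0,-18,-1],[-0.16,-0.052,0,0,0,-24,-1],[-0.2,-0.065,0,0,0,-30,-1]]]'
python3 - <<'E'
from h import *
rel(.5996,-.269,.26,98)
E
```

```text
time_s: 15.25
tcp_pos: [0.5192, -0.1166, 0.262]
eef_rot: [-180.0, -0.0, 165.2]
contact_force: [0.7, 0.7, -0.7]
gripper_width: 0.0533
gripper_force: 30.0
shift [-0.1166 -0.1269  0.0019] turn [ -0.   -0.  -22.8] rows>= 3.4 yaw -172.0
```

```bash
python3 -m pendant '[[[-0.029,-0.032,0,0,0,-6,-1],[-0.058,-0.063,0,0,0,-12,-1],[-0.087,-0.095,0,0,0,-18,-1],[-0.117,-0.127,0,0,0,-22.8,-1],[-0.117,-0.127,0,0,0,-22.8,-1]]]' >/dev/null;  python3 -m pendant '[[[0,0,0,0,0,0,-1],[0,0,0,0,0,0,-1]]]'
python3 - <<'E'
from h import *
rel(.5996,-.269,.187,98)
save('wrist','w5.png')
a=np.radians(8.25);R=np.array([[np.cos(a),-np.sin(a)],[np.sin(a),np.cos(a)]]);o=np.array([.5996,-.269])
for q in((-.065,-.065),(-.065,.065)): print(q,np.round(proj('wrist',[*(o+R@q),.03]),0))
E
```

```text
time_s: 15.95
tcp_pos: [0.5985, -0.2675, 0.2617]
eef_rot: [180.0, -0.0, -172.3]
contact_force: [-0.1, -0.5, -0.8]
gripper_width: 0.0535
gripper_force: 30.0
shift [-0.001  -0.0017  0.0747] turn [ 0.  -0.  -0.3] rows>= 1.5 yaw -172.0
(-0.065, -0.065) [209. 158.]
(-0.065, 0.065) [427. 156.]
```

View pics/w5.png

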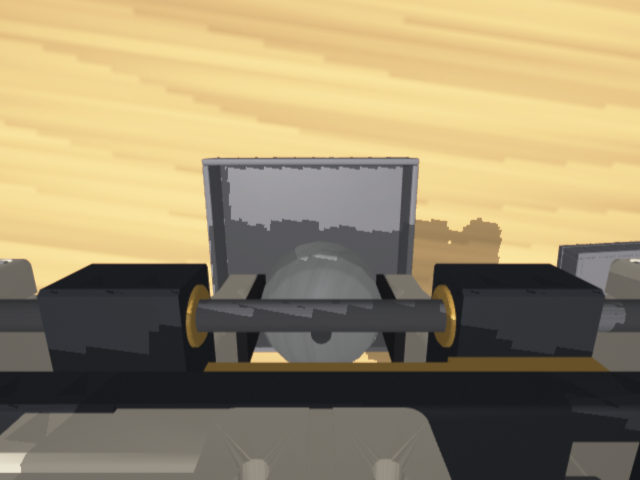

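The bin's rim corners are at columns 205 and 418, about 3 mm to the left of my prediction. I'll shift by that much and lower.

```bash
python3 -m pendant '[[[-0.001,-0.005,0.025,0,0,0,-1],[-0.001,-0.005,0.05,0,0,0,-1],[-0.001,-0.005,0.066,0,0,0,-1],[-0.001,-0.005,0.072,0,0,0,-1],[-0.001,-0.005,0.0745,0,0,0,-1]]]'; python3 -m pendant '[[[0,0,0,0,0,0,-1],[0,0,0,0,0,0,-1]]]'
```

```text
time_s: 16.5
tcp_pos: [0.6007, -0.2719, 0.1878]
eef_rot: [-180.0, -0.0, -172.2]
contact_force: [-0.1, -0.3, -1.2]
gripper_width: 0.0531
gripper_force: 30.0
time_s: 16.7
tcp_pos: [0.6013, -0.2725, 0.1891]
eef_rot: [-180.0, 0.1, -172.2]
contact_force: [0.1, -0.5, 0.1]
gripper_width: 0.0534
gripper_force: 30.0
```

```bash
python3 -m pendant '[[[0,0,0.001,0,0,0,-1],[0,0,0.0015,0,0,0,-1],[0,0,0.0015,0,0,0,-1]]]';python3 -m pendant '[[[0,0,0.001,0,0,0,-1],[0,0,0.001,0,0,0,-1]]]'
```

```text
time_s: 17.0
tcp_pos: [0.6009, -0.2728, 0.1869]
eef_rot: [-180.0, 0.1, -172.2]
contact_force: [-0.2, 0.2, 0.6]
gripper_width: 0.053
gripper_force: 30.0
time_s: 17.2
tcp_pos: [0.601, -0.2727, 0.1868]
eef_rot: [-180.0, 0.1, -172.2]
contact_force: [-3.1, 1.7, 9.2]
gripper_width: 0.0535
gripper_force: 30.0
```

```bash
python3 -m pendant '[[[0,0,0,0,0,0,0.37],[0,0,0,0,0,0,0.37],[0,0,0,0,0,0,0.37]]]'; python3 -m pendant '[[[0,0,-0.035,0,0,0,0.37],[0,0,-0.075,0,0,0,0.37],[0,0,-0.075,0,0,0,0.37]]]'
python3 - <<'E'
from h import *
g=np.radians(57.5);o=np.array([.4355,.2402]);G=o+.011*np.array([np.cos(g),np.sin(g)]);print(G)
rel(*G,.26,147.5)
E
```

```text
time_s: 17.5
tcp_pos: [0.6008, -0.2728, 0.1854]
eef_rot: [-180.0, 0.0, -172.2]
contact_force: [1.2, -0.8, -0.8]
gripper_width: 0.0599
gripper_force: 0.0
time_s: 17.8
tcp_pos: [0.6028, -0.2733, 0.2662]
eef_rot: [-179.8, 0.5, -172.2]
contact_force: [0.0, -0.2, -0.5]
gripper_width: 0.0602
gripper_force: 0.0
[0.4414103  0.24947731]
shift [0.0886 0.5399 0.0033] turn [ -0.4   0.4 -49.7] rows>= 10.9 yaw -122.5
```

```bash
python3 -m pendant '[[[0.008,0.048,0,0,0,0,1],[0.016,0.096,0,0,0,0,1],[0.024,0.144,0,0,0,0,1],[0.032,0.192,0,0,0,0,1],[0.04,0.24,0,0,0,0,1]]]' >/dev/null; python3 -m pendant '[[[0.008,0.048,0,0,0,-6,1],[0.016,0.096,0,0,0,-12,1],[0.024,0.144,0,0,0,-18,1],[0.032,0.192,0,0,0,-24,1],[0.04,0.24,0,0,0,-30,1]]]'
python3 - <<'E'
from h import *
rel(.4414,.2495,.25,147.5)
E
```

```text
time_s: 18.8
tcp_pos: [0.4557, 0.1939, 0.2605]
eef_rot: [-180.0, 0.1, -142.0]
contact_force: [1.2, 0.8, 0.4]
gripper_width: 0.0877
gripper_force: 0.0
shift [-0.023   0.0526  0.0105] turn [ -0.    0.1 -19.5] rows>= 2.3 yaw -122.5
```

```bash
python3 -m pendant '[[[-0.008,0.018,0.004,0,0,-6.5,1],[-0.015,0.035,0.007,0,0,-13,1],[-0.023,0.053,0.01,0,0,-19.5,1],[-0.023,0.053,0.01,0,0,-19.5,1],[-0.023,0.053,0.01,0,0,-19.5,1]]]'
python3 - <<'E'
from h import *
rel(.4414,.2495,.18,147.5)
save('wrist','w6.png');print(proj('wrist',[.4414,.2495,.01]))
E
```

```text
time_s: 19.3
tcp_pos: [0.4422, 0.2482, 0.2501]
eef_rot: [-180.0, -0.0, -122.8]
contact_force: [0.0, -0.5, -0.3]
gripper_width: 0.0878
gripper_force: 0.0
shift [-0.0007  0.0014  0.0701] turn [-0.  -0.  -0.3] rows>= 1.4 yaw -122.5
(np.float64(323.6956424789197), np.float64(258.12034098685564))
```

View pics/w6.png

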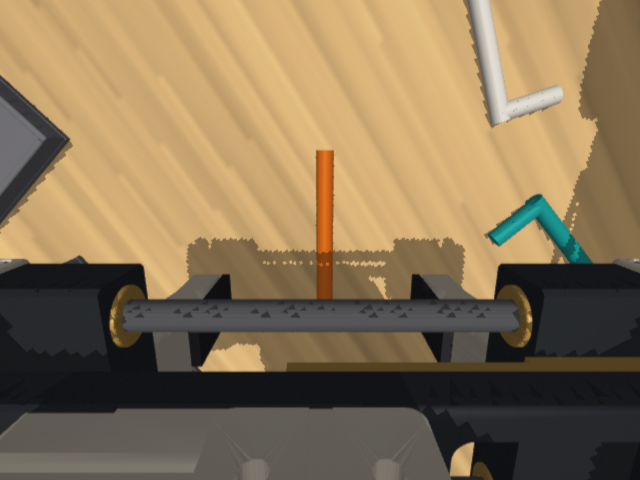

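The key lies vertical at column 325, centred between the fingers, and the teal look-alike is clear of them.

```bash
python3 -m pendant '[[[0,0.001,0.025,0,0,0,1],[0,0.001,0.05,0,0,0,1],[0,0.001,0.064,0,0,0,1],[0,0.001,0.07,0,0,0,1],[0,0.001,0.07,0,0,0,1]]]' ; python3 -m pendant '[[[0,0,0,0,0,0,-1],[0,0,0,0,0,0,-1],[0,0,0,0,0,0,-1],[0,0,0,0,0,0,-1],[0,0,0,0,0,0,-1]]]' 30 >/dev/null;python3 -m pendant '[[[0,0,0,0,0,0,-1],[0,0,0,0,0,0,-1],[0,0,0,0,0,0,-1],[0,0,0,0,0,0,-1],[0,0,0,0,0,0,-1]]]' >/dev/null;python3 -m pendant '[[[0,0,0,0,0,0,-1],[0,0,0,0,0,0,-1],[0,0,0,0,0,0,-1],[0,0,0,0,0,0,-1],[0,0,0,0,0,0,-1]]]'
```

```text
time_s: 19.85
tcp_pos: [0.4416, 0.2478, 0.1798]
eef_rot: [-180.0, -0.1, -122.8]
contact_force: [0.1, -0.5, 0.2]
gripper_width: 0.0876
gripper_force: 0.0
time_s: 21.35
tcp_pos: [0.4415, 0.2486, 0.1802]
eef_rot: [-180.0, 0.0, -122.7]
contact_force: [0.2, 0.4, -0.4]
gripper_width: 0.0097
gripper_force: 30.0
```

```bash
python3 -m pendant '[[[0,0,-0.01,0,0,0,-1],[0,0,-0.03,0,0,0,-1],[0,0,-0.05,0,0,0,-1],[0,0,-0.06,0,0,0,-1],[0,0,-0.06,0,0,0,-1]]]'
python3 - <<'E'
from h import *
rel(.6185,.2698,.241,7)
E
```

```text
time_s: 21.85
tcp_pos: [0.4418, 0.249, 0.242]
eef_rot: [-179.9, 0.2, -122.7]
contact_force: [-0.5, 0.0, -1.1]
gripper_width: 0.0096
gripper_force: 30.0
shift [-0.113  -0.1374  0.0016] turn [ -0.1   0.2 -39.7] rows>= 4.6 yaw -83.0
```

```bash
python3 -m pendant '[[[-0.023,-0.028,0,0,0,-8,-1],[-0.046,-0.055,0,0,0,-16,-1],[-0.068,-0.083,0,0,0,-24,-1],[-0.09,-0.11,0,0,0,-32,-1],[-0.113,-0.137,0,0,0,-39.7,-1]]]' >/dev/null; python3 -m pendant '[[[0,0,0,0,0,0,-1],[0,0,0,0,0,0,-1]]]'
python3 - <<'E'
from h import *
rel(.6185,.2698,.184,7)
save('wrist','w7.png')
a=np.radians(7);R=np.array([[np.cos(a),-np.sin(a)],[np.sin(a),np.cos(a)]]);o=np.array([.6149,.2583])
for q in((-.044,-.095),(.044,-.095)): print(q,np.round(proj('wrist',[*(o+R@q),.02]),0))
E
```

```text
time_s: 22.55
tcp_pos: [0.6179, 0.2691, 0.2383]
eef_rot: [179.9, -0.1, -83.1]
contact_force: [-0.6, -0.0, -1.2]
gripper_width: 0.0095
gripper_force: 30.0
shift [-0.0007 -0.0008  0.0543] turn [ 0.1 -0.1 -0.1] rows>= 1.1 yaw -83.0
(-0.044, -0.095) [408.  78.]
(0.044, -0.095) [242.  79.]
```

View pics/w7.png

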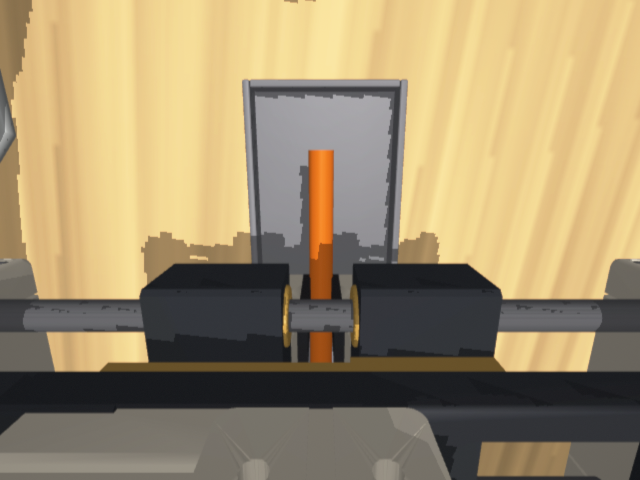

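Tray rim corners (244 and 407) match the prediction, and the key is level along the tray. Next I lower it.

```bash
python3 -m pendant '[[[0,0,0.02,0,0,0,-1],[0,0,0.037,0,0,0,-1],[0,0,0.048,0,0,0,-1],[0,0,0.052,0,0,0,-1],[0,0,0.0535,0,0,0,-1]]]'>/dev/null; python3 -m pendant '[[[0,0,0,0,0,0,-1],[0,0,0,0,0,0,-1],[0,0,0,0,0,0,-1]]]'
```

```text
time_s: 23.4
tcp_pos: [0.6181, 0.2697, 0.1876]
eef_rot: [-179.9, 0.0, -83.0]
contact_force: [-0.6, 0.2, 0.2]
gripper_width: 0.0095
gripper_force: 30.0
```

```bash
python3 -m pendant '[[[0,0,0.001,0,0,0,-1],[0,0,0.002,0,0,0,-1],[0,0,0.002,0,0,0,-1]]]';python3 -m pendant '[[[0,0,0.001,0,0,0,-1],[0,0,0.001,0,0,0,-1]]]'
```

```text
time_s: 23.7
tcp_pos: [0.6178, 0.2695, 0.1848]
eef_rot: [-180.0, -0.0, -83.0]
contact_force: [-0.5, -0.1, -0.6]
gripper_width: 0.0098
gripper_force: 30.0
time_s: 23.9
tcp_pos: [0.6179, 0.2696, 0.1843]
eef_rot: [-180.0, -0.0, -83.0]
contact_force: [-1.3, -0.3, 3.2]
gripper_width: 0.0094
gripper_force: 30.0
```

```bash
python3 -m pendant '[[[0,0,0,0,0,0,-0.6],[0,0,0,0,0,0,-0.6],[0,0,0,0,0,0,-0.6]]]'; python3 -m pendant '[[[0,0,-0.04,0,0,0,-0.6],[0,0,-0.08,0,0,0,-0.6],[0,0.03,-0.1,0,0,0,-0.6],[0,0.08,-0.1,0,0,0,-0.6],[0,0.12,-0.1,0,0,0,-0.6]]]';python3 -m pendant '[[[0,0,-0.04,0,0,0,-0.6],[0,0,-0.08,0,0,0,-0.6],[0,0,-0.08,0,0,0,-0.6]]]'
python3 - <<'E'
from h import *
im=save('scene','s9.png')
save('top','t9.png')
a=cv2.resize(cv2.imread('pics/t9.png')[40:320,140:540],(600,420));b=cv2.resize(cv2.imread('pics/s9.png')[170:450,150:450],None,fx=.6,fy=.6)
cv2.imwrite('pics/t9c.png',a);cv2.imwrite('pics/s9c.png',cv2.resize(cv2.imread('pics/s9.png')[170:450,180:450],(579,600),interpolation=cv2.INTER_CUBIC))
E
```

```text
time_s: 24.2
tcp_pos: [0.6179, 0.2696, 0.1837]
eef_rot: [-180.0, -0.0, -83.0]
contact_force: [-0.8, 0.1, -0.1]
gripper_width: 0.0177
gripper_force: 0.0
time_s: 24.7
tcp_pos: [0.497, 0.2544, 0.2842]
eef_rot: [-179.9, 0.0, -83.1]
contact_force: [-0.1, 0.7, -0.1]
gripper_width: 0.0177
gripper_force: 0.0
time_s: 25.0
tcp_pos: [0.4995, 0.2559, 0.37]
eef_rot: [-179.5, 0.3, -82.9]
contact_force: [0.1, -0.0, -0.3]
gripper_width: 0.0175
gripper_force: 0.0
```

View pics/t9c.png

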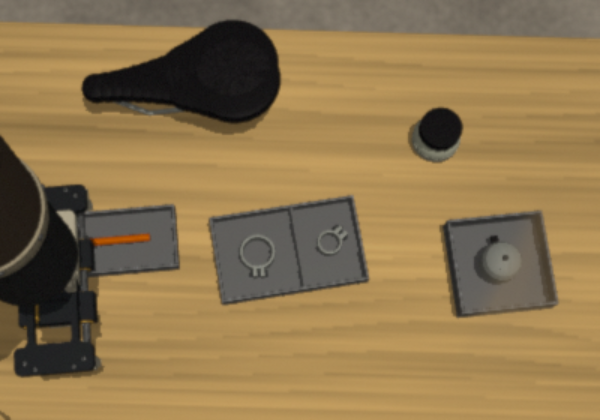

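View pics/s9c.png

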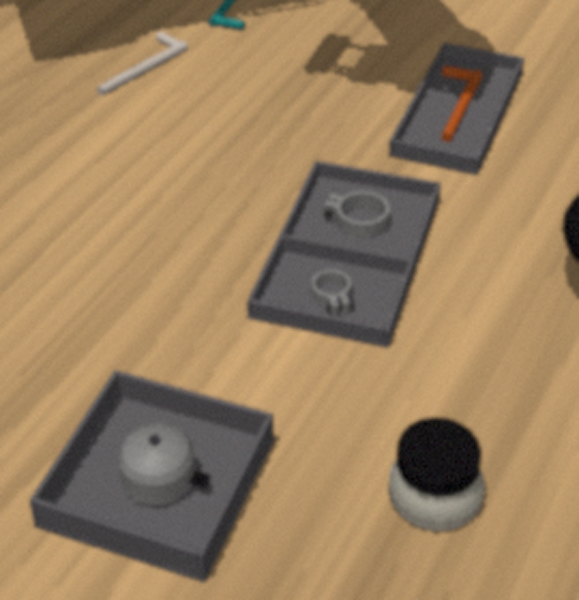

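All four parts lie flat in the right trays, with the saddle and tub untouched: bell in the bin at (155,465), clamps in their bays at (362,212) and (332,288), key in the long tray at (465,100).

```bash
python3 -m pendant '[[[0,0,0,0,0,0,-0.6],[0,0,0,0,0,0,-0.6]]]' | head -1; python3 -c "
from plant import r
print(r.close_job())"
```

```text
time_s: 25.3
the job is handed in; nothing more can be done
None
```

I sorted all four parts into their trays, each lying flat in the last camera views with the saddle and grease tub apparently untouched, and handed the job in at about 25 s; the hand-in gave no verdict.

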